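# Take the pile apart and put each piece in its own place

### The job

Someone left a pile on the bench: a box of cover slips with a petri dish, a lens tube and a small clamp block stacked on it. Take it apart from the top down, one piece at a time: the clamp block into the small square green tray, the lens tube onto the small round orange seat, the dish onto the large round white stage, and the cover-slip box into the rectangular blue tray with its long side along the tray's long side. Set each piece down upright and flat, wholly inside the lip, without dropping or tipping it, and leave the jar and the dropper bottle where they stand.

Things in the scene. Friction and masses are not known exactly. Their poses are not given: they have to be found in the camera images.
- alu_block: small bright aluminium clamp block, 20 x 22 x 18 mm plus a set screw that stands 6 mm higher in the middle of its top; 45 g nominal; on top of the pile. Origin: centre of its underside, z up; the 20 mm is along its x, the 22 mm along its y. Grasp across the sides
- lens_tube: black threaded lens tube standing on end, 30 mm diameter, 27 mm high, 60 g nominal; it stands on the dish and carries the clamp block. Origin: centre of its underside, z up. It is closed (solid) to the fingers; grasp it across the diameter
- petri_dish: clear petri dish with its lid on; 60 mm diameter over the lid flange as seen, but the firm body that the fingers meet is 54 mm in diameter and 12 mm high (the lid's edge is drawn up to 14 mm high); 18 g nominal; it lies on the cover-slip box and carries the lens tube. The lid does not come off. Origin: centre of its underside, z up. Grasp across the diameter
- slide_box: flat clear and grey box of cover slips, 50 x 66 x 18 mm, 35 g nominal, at the bottom of the pile, on the table. It stays shut. Origin: centre of its underside, z up; the 50 mm is along its x, the 66 mm along its y. Grasp across the 50 mm
- green_tray: small square green plastic tray, fixed to the table: inside 44 x 44 mm, floor 3 mm above the table, lip 5 mm wide rising 3 mm above that floor. Place of the clamp block, any yaw. Origin: centre of its underside on the table, x and y along its sides, z up
- lens_seat: small round orange plastic seat, fixed to the table: inside diameter 54 mm (64 mm outside), floor 3 mm above the table, lip 5 mm wide rising 3 mm above that floor. Place of the lens tube. Origin: centre of its underside on the table, z up
- dish_stage: large round white plastic stage, fixed to the table: inside diameter 84 mm (94 mm outside), floor 3 mm above the table, lip 5 mm wide rising 3 mm above that floor. Place of the dish. Origin: centre of its underside on the table, z up
- blue_tray: rectangular blue plastic tray, fixed to the table: inside 74 mm along its x, 90 mm along its y, floor 3 mm above the table, lip 5 mm wide rising 3 mm above that floor. Place of the cover-slip box, long side along the tray's long side (y along y, either way round). Origin: centre of its underside on the table, z up
- clear_jar: bystander: clear sample jar upside down on its black cap, 48 mm diameter, 69 mm high, loose; stays where it is. Origin: centre of its underside
- dropper_bottle: bystander: white squeeze bottle with a needle nozzle, 40 mm diameter, 104 mm high, loose; stays where it is, beside the microscope on the right. The microscope's eyepieces overhang the table beyond it, at about x 0.43 to 0.50, y -0.22 to -0.35, from 0.37 m up: keep the arm clear of them. Origin: centre of its underside
Things that resemble listed ones, but are neither listed nor needed, are in the scene too. There is more than one size of the lens_seat; the job needs the larger.

How it is judged (in metres and radians):
On the way, in this order (a step that is already met when the one before it is completed fails the run):
1. the clamp block is set down and let go inside the green tray (z of alu_block in the frame of green_tray between 0 and 0.0055 m and angle between alu_block's own z axis and vertical below 0.08 rad and contact force between the fingers and alu_block below 0.05 N and linear speed of alu_block below 0.02 m/s and x of alu_block in the frame of green_tray between -0.0125 and 0.0125 m and y of alu_block in the frame of green_tray between -0.0125 and 0.0125 m), for 0.2 s.
2. the lens tube is set down and let go inside the orange seat (z of lens_tube in the frame of lens_seat between 0 and 0.0055 m and angle between lens_tube's own z axis and vertical below 0.08 rad and contact force between the fingers and lens_tube below 0.05 N and linear speed of lens_tube below 0.02 m/s and horizontal distance between lens_tube and lens_seat below 0.013 m), for 0.2 s.
3. the dish is set down and let go inside the white stage (z of petri_dish in the frame of dish_stage between 0 and 0.0055 m and angle between petri_dish's own z axis and vertical below 0.08 rad and contact force between the fingers and petri_dish below 0.05 N and linear speed of petri_dish below 0.02 m/s and horizontal distance between petri_dish and dish_stage below 0.013 m), for 0.2 s.
4. the cover-slip box is set down and let go inside the blue tray (z of slide_box in the frame of blue_tray between 0 and 0.0055 m and angle between slide_box's own z axis and vertical below 0.08 rad and contact force between the fingers and slide_box below 0.05 N and linear speed of slide_box below 0.02 m/s and x of slide_box in the frame of blue_tray between -0.0125 and 0.0125 m and y of slide_box in the frame of blue_tray between -0.0125 and 0.0125 m and angle between the y axis of slide_box and the y axis of blue_tray, either way round below 0.35 rad), for 0.2 s.
At the end, for the whole second after the job is handed in: Each piece rests released, upright (0.08 rad) on the floor of its own place: tube and dish within 13 mm of the centres of orange seat and white stage, block and box within 12.5 mm of the centres of green and blue tray along each tray axis, the box within 0.35 rad of the blue tray's long side (all of step 1 and all of step 2 and all of step 3 and all of step 4); the robot touches nothing.
It fails at once if a piece is tipped by more than 0.5 rad (angle between any of alu_block, lens_tube, petri_dish, slide_box's own z axis and vertical above 0.5 rad).
It fails at once if a piece is dropped (moves at over 0.6 m/s with no finger on it) ((linear speed of alu_block above 0.6 m/s and contact force between the fingers and alu_block below 0.01 N) or (linear speed of lens_tube above 0.6 m/s and contact force between the fingers and lens_tube below 0.01 N) or (linear speed of petri_dish above 0.6 m/s and contact force between the fingers and petri_dish below 0.01 N) or (linear speed of slide_box above 0.6 m/s and contact force between the fingers and slide_box below 0.01 N)).
It fails at once if the jar or the dropper bottle is moved by more than 20 mm or tipped (distance of any of clear_jar, dropper_bottle from where it was at the start of the episode above 0.02 m or angle between any of clear_jar, dropper_bottle's own z axis and vertical above 0.3 rad).
It also fails if it takes over 106 s, if anything falls off the work surface, if the arm or the gripper's body presses on something with over 40 N, if the wrist force passes 120 N, or if a joint passes its speed limit or range.

### The arm

A 6-joint arm with a two-finger parallel gripper is mounted at the origin on a cart in front of the work surface, level with it; the furniture and walls round the work are solid. World frame = base frame: x ahead of the robot, y to its left, z up, the work surface at z = 0. Lengths are in m, angles in degrees, forces in N, time in s.
With the tool pointing down it reaches from about 0.35 to 0.875 m from the base axis. Payload 4.2 kg.
Tool frame: the origin (TCP) lies at the very end of the fingers, on their centre line; the grasp point (between the pads) lies 19 mm behind it (hold_point_z is the distance from the TCP to the grasp point, in m); z points along the fingers, y is the line along which they close (so a half turn about z gives the same grasp; the last joint's range is limited). The gripper opens to 85 mm and grips with 20 to 120 N. Pads are 22 mm wide; open, the fingers measure 114 mm over their backs; the gripper's body (76 mm by 85 mm) begins 54 mm behind the grasp point. The pads swing forward as they close: fully open they stand 13 mm farther back than shut.
Start: joints at [88.671, 22.042, 0.453, 0, -68.411, -14.817], TCP at [0.174, 0.6, 0.231] pointing down, gripper open.
Joint ranges: [-179.83, 179.83], [-69.29, 118.12], [-61.27, 80.66], [-181.25, 117.63], [-171.15, -9.14], [-177.46, 177.46]. Speed limits (degrees/s): [159.86, 159.86, 180, 180, 180, 180].

### API

Orientations are given as [roll, pitch, yaw] about the fixed x, y, z axes, in that order (R = Rz(yaw) Ry(pitch) Rx(roll)).
In Python, from bench import get_state, camera, sign_off, hold_point_z gives the robot as it stands.
- The arm moves only by the tool move_arm, never from a script. Its arguments are lists of equal length, an entry for each row: "slide": the shift along the tool's x, y, z in mm, a list of three; "yaw": the turn about the tool's z in degrees; "grip": the finger opening in mm, from 0 to 85.4. A call has 1 to 8 rows; each row shifts and turns the commanded pose from where the row before left it, along the tool's axes as they then stand; what a row does not reach is not made up. A row lasts 1/10 s, in which the tool goes at most 50 mm and 8.59 degrees, less where a joint would pass 70% of its speed; a pose out of reach is approached as far as the arm can. A call is refused whole if a number of a shift passes 50 or a number of a turn 8.59, either way. A call with a gripper value outside its range is refused whole. The fingers move at their own pace and stop on an object; "squeeze" is the grip in N (left out, the last holds). Time passes only in rows, so rows that do not move let the fingers close. It gives the time, the measured TCP pose, the force, the opening and the grip force at its end, in the units of the state.
- get_state(): the state, without advancing time (a new reading comes with each control period).
- camera(name): name is "scene" or "top"; returns a dict with "pixels" (384x512x3 uint8, red, green, blue), "fovy" (degrees; the focal length in pixels is half the picture's height over the tangent of half this angle, whatever the lens; pixels are square), "cx", "cy" (the principal point, pixels), "D" ([k1, k2, p1, p2, k3] as OpenCV has them; the pictures are not rectified), "position" and "attitude" of the camera in the world. Camera axes: x right, y up, looking along -z (the intrinsics and any distortion apply to the point x, -y, -z); pixel columns grow to the right and rows downward; lengths in m; the calibration is good to about 2 mm. A picture is of the moment at which its call begins. There is no depth.
- sign_off(): hands the job in; it is judged then, once.
The state is a dict: "time_s": time; "joints": joint angles; "joint_velocities": joint speeds; "joint_efforts": joint torques, N m; "position": TCP position; "tool_rot": TCP orientation; "contact_force": force on the tool from outside, world axes, zero at the start; "ft_torque": the same for the moment, N m; "opening": finger opening in m; "grasp_force": force on a finger pad.
Only numpy, scipy, OpenCV 4.12 (cv2) and the standard library are available. Lean on these libraries where they do the work, as an engineer would, in place of code of your own. Each camera call takes 0.05 s, during which the arm holds its last target. There are 200 camera calls.

## Working session

There is one attempt and no reset: what is moved stays moved. The work goes in short steps, Python scripts to look and compute and a tool call to move; the robot and the scene stay as the last step left them, time stands still between calls to the robot, and variables do not carry over. Pictures are saved under pics/ and viewed, at most 16 in all, crops included, and the job is handed in when it is done.

Besides the shell and the picture viewer there is one more tool, called after "Request:" in YAML: its name, and indented under it one key for each argument. move_arm: Moves the arm, as the interface text tells. Its arguments: {"type":"object","properties":{"slide":{"type":"array","items":{"type":"array","items":{"type":"number"}}},"yaw":{"type":"array","items":{"type":"number"}},"grip":{"type":"array","items":{"type":"number"}},"squeeze":{"type":"number"}},"required":["slide","yaw","grip"]}

```bash
ls; mkdir -p pics; python3 - <<'E'
from bench import get_state, camera, hold_point_z
import cv2
print(get_state(),hold_point_z)
for n in("scene","top"):
    c=camera(n); p=c.pop("pixels"); print(c); cv2.imwrite(f"pics/{n}0.png",cv2.resize(p[:,:,::-1],(800,600),interpolation=cv2.INTER_CUBIC))
E
```

```text
pics
{'time_s': 0.0, 'joints': array([ 8.86693930e+01,  2.20903935e+01,  3.78801638e-01, -2.85558986e-02,
       -6.84101619e+01, -1.48171815e+01]), 'joint_velocities': array([-0.04328765,  0.02828859, -0.1023651 , -0.03096404, -0.0879496 ,
       -0.01497715]), 'joint_efforts': array([-1.40617749e-04, -3.92293918e+01,  1.88403010e+01,  4.18629706e+00,
       -4.69669205e-03, -7.05903773e-06]), 'position': array([0.17363669, 0.59978547, 0.23021989]), 'tool_rot': array([ 1.79875508e+02, -5.48950944e-03, -1.61583182e+01]), 'contact_force': array([-0.10741164,  0.57964834, -0.93252282]), 'ft_torque': array([ 0.01648313, -0.00654228, -0.02519595]), 'grasp_force': 0.0, 'opening': 0.08564237978186597} 0.0187
{'fovy': 57.83208687207618, 'cx': 256.6158594743699, 'cy': 196.35623447613358, 'D': array([-0.05169024,  0.        ,  0.        ,  0.        ,  0.        ]), 'position': array([0.25375482, 0.70702685, 0.59104935]), 'attitude': array([  50.36612182,    0.35576118, -154.83245464])}
{'fovy': 47.25525898030107, 'cx': 253.9133386376543, 'cy': 193.0165742592141, 'D': array([-0.1522685,  0.       ,  0.       ,  0.       ,  0.       ]), 'position': array([0.42794617, 0.11843295, 1.25941021]), 'attitude': array([  5.23916299,  -0.91169421, -90.15164735])}
```

View pics/scene0.png

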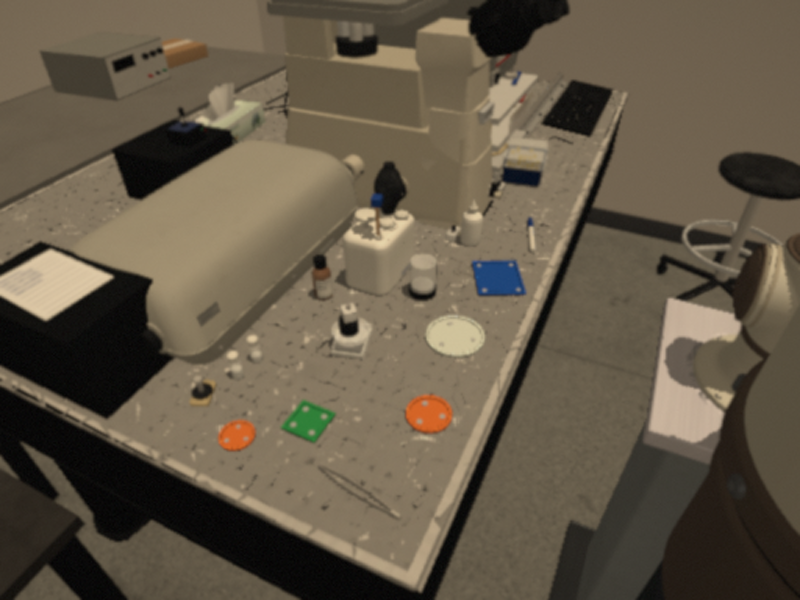

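View pics/top0.png

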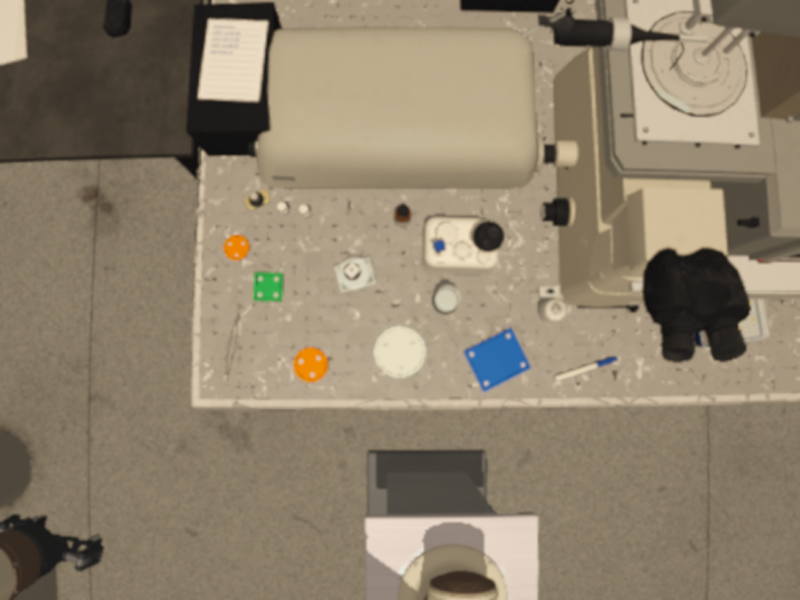

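The scene view shows the pile at about (350,330) and the arm out of the way. The top view shows the pile at (354,272), the green tray at (268,286), the larger orange seat at (311,364), the white stage at (400,352) and the blue tray at (497,359). The jar is at (446,297) and the bottle at (553,308). Next I'll enlarge these areas.

```bash
cat > h.py <<'E'
import numpy as np, cv2
from scipy.spatial.transform import Rotation as Ro
from bench import get_state, camera
def shot(n):
    c=camera(n); f=192/np.tan(np.radians(c["fovy"]/2))
    c["K"]=np.array([[f,0,c["cx"]],[0,f,c["cy"]],[0,0,1.]])
    c["R"]=Ro.from_euler("xyz",c["attitude"],degrees=True).as_matrix()@np.diag([1,-1,-1.])
    return c
def world(c,uv,z):
    "pixels to points at height z"
    p=cv2.undistortPoints(np.array(uv,float).reshape(-1,1,2),c["K"],c["D"]).reshape(-1,2)
    d=np.c_[p,np.ones(len(p))]@c["R"].T
    return c["position"]+d*((z-c["position"][2])/d[:,2])[:,None]
def pix(c,P):
    R=c["R"].T; return cv2.projectPoints(np.array(P,float).reshape(-1,3),cv2.Rodrigues(R)[0],-R@c["position"],c["K"],c["D"])[0].reshape(-1,2)
def crop(c,name,x0,y0,w,h,s):
    im=cv2.resize(c["pixels"][y0:y0+h,x0:x0+w,::-1],None,fx=s,fy=s,interpolation=cv2.INTER_CUBIC)
    cv2.imwrite(f"pics/{name}.png",im)
E
python3 - <<'E'
from h import *
c=shot("top"); crop(c,"topA",140,150,210,110,3.8) if 0 else crop(c,"topA",140,150,200,110,4)
crop(c,"topB",195,155,60,45,13)
im=c["pixels"].astype(int); hsv=cv2.cvtColor(c["pixels"],cv2.COLOR_RGB2HSV)
for n,lo,hi in(("green",(50,120,60),(75,255,255)),("orange",(5,180,120),(20,255,255)),("blue",(100,150,60),(120,255,255)),("white",(20,10,190),(45,70,255))):
    m=cv2.inRange(hsv,np.array(lo),np.array(hi)); m=cv2.morphologyEx(m,cv2.MORPH_CLOSE,np.ones((5,5)))
    k,_,st,ce=cv2.connectedComponentsWithStats(m)
    for i in range(1,k):
        if st[i,4]>150:
            cn=cv2.findContours((_==i).astype(np.uint8),0,2)[0][0].reshape(-1,2)
            q=world(c,cn,.006)[:,:2].astype(np.float32)
            print(n,ce[i].round(1),st[i],world(c,[ce[i]],.006).round(4),cv2.minAreaRect(q*1000))
s=shot("scene"); crop(s,"scB",200,185,50,50,12)
E
```

```text
green [171.3 182.9] [163 175  18  17 298] [[0.5723 0.3361 0.006 ]] ((572.1680908203125, 335.79681396484375), (49.875850677490234, 46.43986129760742), 89.92072296142578)
orange [151. 158.] [144 151  15  15 190] [[0.6455 0.397  0.006 ]] ((645.4413452148438, 397.0919189453125), (41.782596588134766, 41.25897216796875), 89.71900177001953)
orange [198.5 233. ] [188 223  22  21 362] [[0.4288 0.2565 0.006 ]] ((428.66497802734375, 256.43072509765625), (56.9112548828125, 60.064422607421875), 0.0844356045126915)
blue [317.8 229.6] [298 211  40  38 888] [[ 0.4373 -0.0847  0.006 ]] ((436.8606872558594, -85.01571655273438), (78.06282806396484, 93.23595428466797), 26.09442710876465)
white [249.2  83.1] [ 177   64  156   34 3754] [[0.8701 0.1112 0.006 ]] ((877.8680419921875, 94.74632263183594), (461.78070068359375, 97.06976318359375), 88.37837219238281)
white [435.7 139.3] [ 412  119   53   43 1613] [[ 0.7047 -0.45    0.006 ]] ((702.6995849609375, -458.13360595703125), (128.28106689453125, 162.02513122558594), 0.547723650932312)
white [292.3 156.6] [273 140  47  31 783] [[ 0.6487 -0.0136  0.006 ]] (
[... 241 characters left out ...]
57812), 16.16503143310547)
white [285.8 191.2] [279 185  15  14 154] [[0.5481 0.0064 0.006 ]] ((548.5734252929688, 7.294071197509766), (37.39670944213867, 39.370887756347656), 71.4229736328125)
white [483.1 205.9] [474 193  18  22 225] [[ 0.5028 -0.5947  0.006 ]] ((505.67254638671875, -589.5015258789062), (64.71790313720703, 53.461181640625), 11.241026878356934)
white [255.4 224.8] [239 208  34  34 912] [[0.4518 0.094  0.006 ]] ((452.7778015136719, 93.8692855834961), (94.19413757324219, 94.06393432617188), 89.82757568359375)
white [264.1 365.1] [255 351  16  26 184] [[0.0526 0.0705 0.006 ]] ((56.25109100341797, 61.590492248535156), (44.848567962646484, 63.14211654663086), 45.146881103515625)
```

View pics/topB.png

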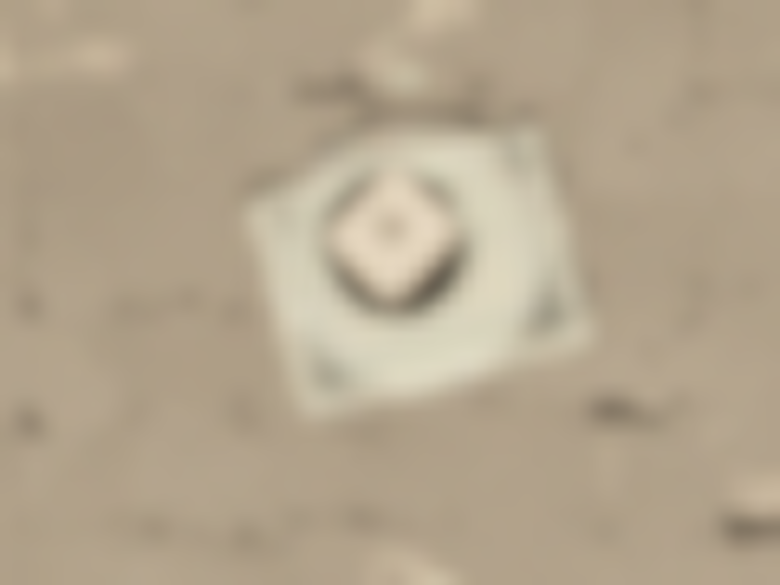

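View pics/scB.png

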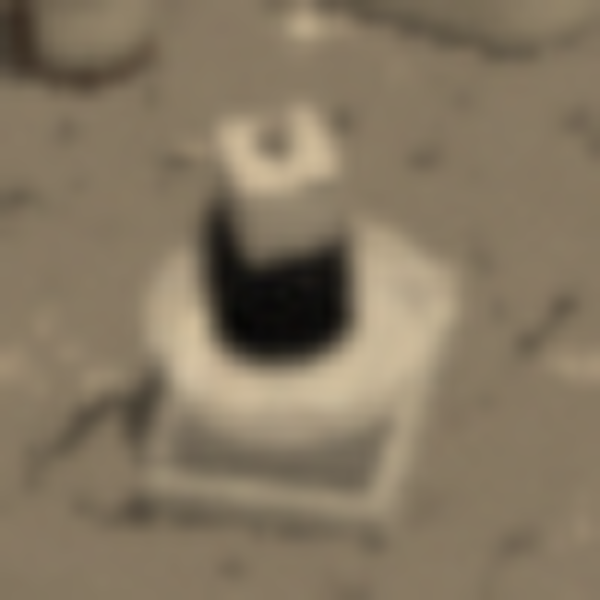

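The top crop shows the block's top corners at (397,168), (468,240), (397,308) and (328,235), with the screw at (395,228). The box corners are at (250,205), (540,130), (592,345) and (308,412). In the scene crop, the block's top corners are at (220,125), (318,108), (340,170) and (245,197). The tube's bottom arc spans x 215–350 with its low point at (283,358).

```bash
python3 - <<'E'
from h import *
c=shot("top"); s=shot("scene")
f=lambda p,x0,y0,k:(np.array(p,float)+.5)/k-.5+[x0,y0]
def show(n,q):
    print(n,q[:,:2].mean(0).round(4)); d=np.diff(np.r_[q,q[:1]],axis=0)[:,:2]
    print("  len",(np.linalg.norm(d,axis=1)*1000).round(1),"ang",np.degrees(np.arctan2(d[:,1],d[:,0])).round(1))
T=lambda p:f(p,195,155,13); S=lambda p:f(p,200,185,12)
show("block top",world(c,T([(397,168),(468,240),(397,308),(328,235)]),.075))
show("block scene",world(s,S([(220,125),(318,108),(340,170),(245,197)]),.075))
print("screw top",world(c,T([(395,228)]),.081),"scene",world(s,S([(275,140)]),.081))
show("box top",world(c,T([(250,205),(540,130),(592,345),(308,412)]),.018))
# dish: scene ellipse edges, left/right extremes of lid at z~.03
print("dish LR scene",world(s,S([(148,330),(408,330)]),.031))
print("tube LR scene foot",world(s,S([(215,320),(351,325),(283,358)]),.030))
print("dish top img LR",world(c,T([(375,125),(520,345)]),.031))
# overlay candidate bearings: project tube/dish circle guess
t=np.linspace(0,2*np.pi,41)
E
```

```text
block top [0.5918 0.1775]
  len [21.3 20.6 21.2 20.2] ang [-135.6  134.1   43.3  -45.5]
block scene [0.5917 0.1794]
  len [19.5 19.7 19.4 22.7] ang [-139.6  131.4   49.2  -47.8]
screw top [[0.5930075  0.17776788 0.081     ]] scene [[0.59024747 0.18348667 0.081     ]]
box top [0.5919 0.1749]
  len [65.8 49.  63.8 47.6] ang [ -75.4 -166.5  103.3   15.9]
dish LR scene [[0.61690888 0.19488928 0.031     ]
 [0.56963741 0.17303248 0.031     ]]
tube LR scene foot [[0.60684632 0.18572896 0.03      ]
 [0.58128973 0.17556146 0.03      ]
 [0.58887742 0.18982819 0.03      ]]
dish top img LR [[0.62264219 0.18474177 0.031     ]
 [0.57439092 0.15308654 0.031     ]]
```

View pics/topA.png

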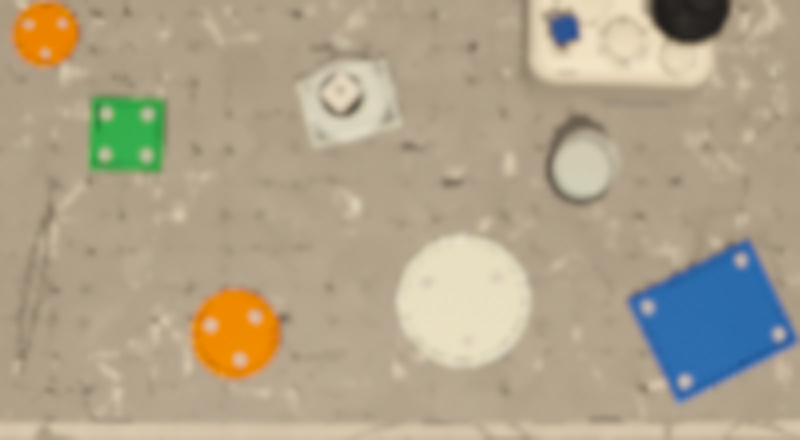

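The top view agrees with the detections: the trays are well resolved, and the jar at (582,165) is well clear. I'll turn first, then travel.

```bash
cat >> h.py <<'E'
def go(x,y,z,psi=None,yaw0=None):
    "shift in tool axes (mm) to target, after the turn; turn in degrees"
    s=get_state(); p=s["position"]; w=s["tool_rot"][2]
    a=0 if psi is None else -(psi-w)
    t=np.radians(w if psi is None else psi)
    d=(np.array([x,y,z])-p)*1000
    print("turn",round(a,1),"slide",np.round([np.cos(t)*d[0]+np.sin(t)*d[1],np.sin(t)*d[0]-np.cos(t)*d[1],-d[2]],1))
E
python3 -c "
from h import *
go(.592,.178,.2,-45)"
```

```text
turn 28.8 slide [594.3   2.8  31. ]
```

Request:
move_arm:
  slide:
    - [0, 0, 0]
    - [0, 0, 0]
    - [0, 0, 0]
    - [0, 0, 0]
    - [0, 0, 0]
  yaw: [7.2, 7.2, 7.2, 7.2, 0]
  grip: [42, 42, 42, 42, 42]
  squeeze: 25

```text
time_s: 0.8
position: [0.1738, 0.6003, 0.2312]
tool_rot: [180.0, -0.0, -44.9]
contact_force: [-0.6, 0.2, 0.1]
opening: 0.042
grasp_force: 0.0
```

Request:
move_arm:
  slide:
    - [40, 0, 0]
    - [40, 0, 0]
    - [40, 0, 0]
    - [40, 0, 0]
    - [40, 0, 0]
    - [40, 0, 0]
    - [40, 0, 0]
    - [40, 0, 0]
  yaw: [0, 0, 0, 0, 0, 0, 0, 0]
  grip: [42, 42, 42, 42, 42, 42, 42, 42]

```text
time_s: 1.6
position: [0.4012, 0.373, 0.2315]
tool_rot: [-180.0, 0.0, -44.8]
contact_force: [-0.4, -0.0, -1.0]
opening: 0.042
grasp_force: 0.0
```

Request:
move_arm:
  slide:
    - [40, 0, 0]
    - [40, 0, 0]
    - [40, 0, 0]
    - [40, 0, 0]
    - [40, 0, 0]
    - [40, 0, 10]
    - [34, 3, 20]
    - [0, 0, 0]
  yaw: [0, 0, 0, 0, 0, 0, 0, 0]
  grip: [42, 42, 42, 42, 42, 42, 42, 42]

```text
time_s: 2.4
position: [0.5924, 0.175, 0.1977]
tool_rot: [179.7, 0.1, -45.1]
contact_force: [-1.2, 0.8, -1.2]
opening: 0.0421
grasp_force: 0.0
```

```bash
python3 -c "
from h import *
go(.592,.178,.13)
c=shot('top'); crop(c,'top2',190,140,90,70,8)
go(.592,.178,.13)
"
```

```text
turn 0 slide [-2.5 -1.8 67.7]
turn 0 slide [-1.2 -0.9 69.2]
```

Request:
move_arm:
  slide:
    - [-1.5, -1, 25]
    - [0, 0, 25]
    - [0, 0, 20]
    - [0, 0, 0]
  yaw: [0, 0, 0, 0]
  grip: [42, 42, 42, 42]

```text
time_s: 2.85
position: [0.5897, 0.1805, 0.129]
tool_rot: [179.7, 0.1, -44.8]
contact_force: [0.4, -1.4, -0.5]
opening: 0.0423
grasp_force: 0.0
```

```bash
python3 -c "
from h import *
c=shot('scene'); crop(c,'sc2',185,150,80,80,7)
for i in range(4): 
    go(.592,.178,.062); camera('top')
"
```

```text
turn 0 slide [ 2.8  1.3 69. ]
turn 0 slide [ 2.3  2.3 70.3]
turn 0 slide [ 2.1  2.7 71. ]
turn 0 slide [ 1.9  2.7 71.3]
```

View pics/sc2.png

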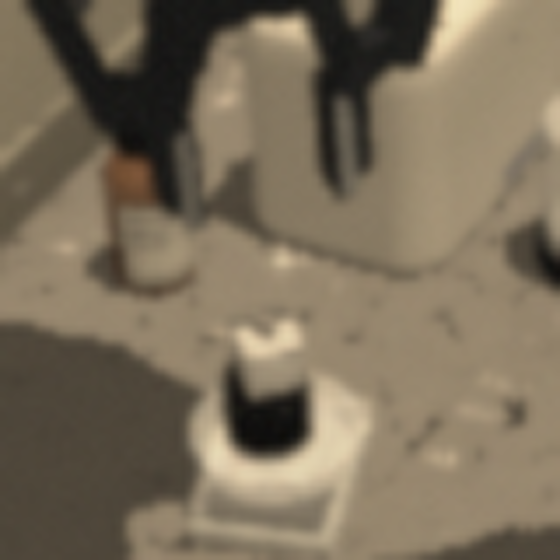

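The fingers, with tips at (190,215) and (345,190), straddle the block at (270,340) squarely. I'll descend.

Request:
move_arm:
  slide:
    - [1.5, 2, 20]
    - [0, 0, 20]
    - [0, 0, 15]
    - [0, 0, 10]
    - [0, 0, 0]
    - [0, 0, 0]
  yaw: [0, 0, 0, 0, 0, 0]
  grip: [42, 42, 42, 42, 42, 42]

```text
time_s: 3.7
position: [0.592, 0.1782, 0.0672]
tool_rot: [-179.9, -0.0, -44.9]
contact_force: [-0.6, -1.0, 0.3]
opening: 0.0418
grasp_force: 0.0
```

```bash
python3 -c "
from h import *
for i in range(3): 
    go(.592,.178,.062); camera('top')
"
```

```text
turn 0 slide [0.1 0.2 5.2]
turn 0 slide [0.1 0.3 5.5]
turn 0 slide [0.1 0.3 5.6]
```

Request:
move_arm:
  slide:
    - [0, 0, 5]
    - [0, 0, 0]
    - [0, 0, 0]
    - [0, 0, 0]
    - [0, 0, 0]
    - [0, 0, 0]
  yaw: [0, 0, 0, 0, 0, 0]
  grip: [42, 30, 24, 16, 14, 14]
  squeeze: 25

```text
time_s: 4.45
position: [0.5914, 0.1779, 0.0614]
tool_rot: [-180.0, -0.0, -44.9]
contact_force: [-0.1, -0.0, 0.3]
opening: 0.0192
grasp_force: 25.9
```

Request:
move_arm:
  slide:
    - [0, 0, -5]
    - [0, 0, -10]
    - [0, 0, -20]
    - [0, 0, -20]
    - [0, 0, 0]
  yaw: [0, 0, 0, 0, 0]
  grip: [14, 14, 14, 14, 14]

```text
time_s: 4.95
position: [0.5935, 0.1788, 0.1204]
tool_rot: [-179.6, -0.2, -44.9]
contact_force: [0.4, 0.6, 0.4]
opening: 0.0193
grasp_force: 25.8
```

```bash
python3 -c "
from h import *
go(.572,.336,.05)
c=shot('scene'); crop(c,'sc3',185,150,80,80,7)
go(.572,.336,.05)
"
```

```text
turn 0 slide [-126.2  -96.1   70.4]
turn 0 slide [-125.7  -97.2   68.5]
```

View pics/sc3.png

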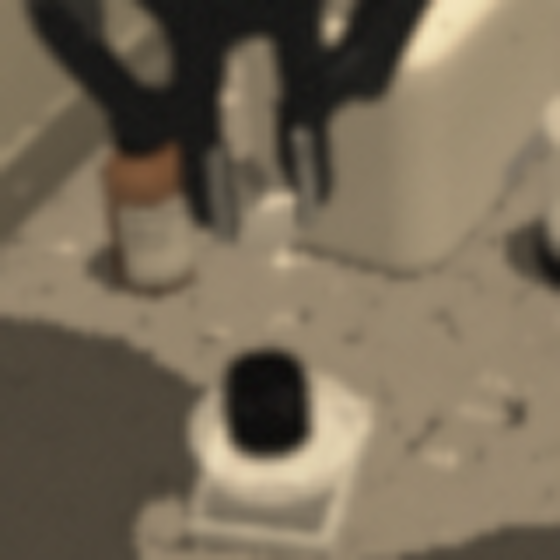

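The block hangs upright in the fingers at (265,215), and the tube stays put with its top centre at (267,378). I'll carry the block to the green tray.

Request:
move_arm:
  slide:
    - [-21, -16, 0]
    - [-21, -16, 0]
    - [-21, -16, 0]
    - [-21, -16, 0]
    - [-21, -16, 15]
    - [-21, -16, 20]
    - [0, 0, 20]
    - [0, 0, 0]
  yaw: [0, 0, 0, 0, 0, 0, 0, 0]
  grip: [14, 14, 14, 14, 14, 14, 14, 14]

```text
time_s: 5.8
position: [0.5672, 0.3337, 0.0568]
tool_rot: [179.5, 0.1, -44.9]
contact_force: [-0.3, -0.2, -1.2]
opening: 0.0194
grasp_force: 25.8
```

```bash
python3 -c "
from h import *
print(world(shot('scene'),(np.array([[267,378],[225,378],[310,378]])+.5)/7-.5+[185,150],.057))
for i in range(3): 
    go(.572,.336,.0085); camera('top')
"
```

```text
[[0.59210556 0.18233582 0.057     ]
 [0.60495587 0.18826689 0.057     ]
 [0.57896011 0.17626944 0.057     ]]
turn 0 slide [ 1.  -3.9 50.4]
turn 0 slide [ 0.4 -2.9 52.1]
turn 0 slide [ 0.1 -2.2 53.2]
```

Request:
move_arm:
  slide:
    - [0, -1.5, 20]
    - [0, 0, 15]
    - [0, 0, 10]
    - [0, 0, 4]
    - [0, 0, 0]
    - [0, 0, 0]
  yaw: [0, 0, 0, 0, 0, 0]
  grip: [14, 14, 14, 14, 14, 14]

```text
time_s: 6.6
position: [0.5715, 0.3362, 0.0129]
tool_rot: [-179.9, -0.0, -44.9]
contact_force: [0.0, 0.2, -0.0]
opening: 0.0192
grasp_force: 25.8
```

```bash
python3 -c "
from h import *
for i in range(2): 
    go(.572,.336,.0075); camera('top')
print(get_state()['contact_force'])
c=shot('top'); crop(c,'top3',150,150,80,60,9)
"
```

```text
turn 0 slide [ 0.5 -0.3  5.4]
turn 0 slide [ 0.5 -0.2  5.5]
[ 0.0669128   0.24351352 -0.88743875]
```

View pics/top3.png

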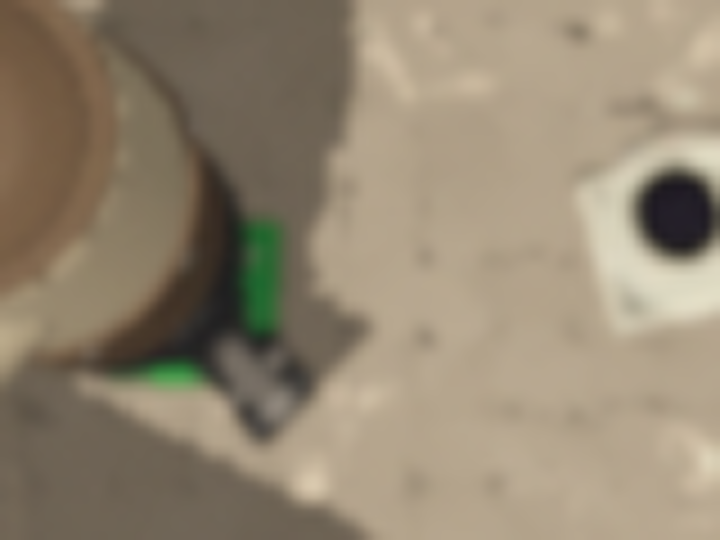

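The gripper is over the green tray. The tube top shows at about (677,213), with radius about 43. I'll set the block down in small steps.

Request:
move_arm:
  slide:
    - [0, 0, 3]
    - [0, 0, 1]
    - [0, 0, 1]
    - [0, 0, 0]
    - [0, 0, 0]
  yaw: [0, 0, 0, 0, 0]
  grip: [14, 14, 14, 14, 14]

```text
time_s: 7.25
position: [0.571, 0.3359, 0.0077]
tool_rot: [180.0, -0.0, -44.9]
contact_force: [-2.3, 0.2, 3.7]
opening: 0.0196
grasp_force: 26.2
```

```bash
python3 -c "
from h import *
c=shot('top'); T=lambda p:(np.array(p)+.5)/9-.5+[150,150]
print(world(c,T([(677,213)]),.057))
for i in range(2): 
    go(.572,.336,.0075); print(get_state()['contact_force']);camera('top')
"
```

```text
[[0.59317625 0.17936413 0.057     ]]
turn 0 slide [ 0.6 -0.8  0.2]
[-2.35377194 -1.49771529  3.97735664]
turn 0 slide [ 0.6 -0.8  0.2]
[-2.2466074   0.03915991  4.63820302]
```

Contact at 4 N, so it's seated. I'll release and lift.

Request:
move_arm:
  slide:
    - [0, 0, 0]
    - [0, 0, 0]
    - [0, 0, 0]
    - [0, 0, -5]
    - [0, 0, -10]
    - [0, 0, -40]
    - [0, 0, -40]
    - [0, 0, 0]
  yaw: [0, 0, 0, 0, 0, 0, 0, 0]
  grip: [22, 28, 32, 34, 34, 44, 50, 50]

```text
time_s: 8.2
position: [0.5748, 0.3386, 0.1106]
tool_rot: [-179.2, -0.1, -44.9]
contact_force: [1.4, 0.3, 0.6]
opening: 0.0501
grasp_force: 0.0
```

```bash
python3 -c "
from h import *
go(.592,.180,.10)
"
```

```text
turn 0 slide [124.1 100.3  10.6]
```

Request:
move_arm:
  slide:
    - [21, 16.5, 0]
    - [21, 16.5, 0]
    - [21, 16.5, 0]
    - [21, 16.5, 0]
    - [21, 17, 0]
    - [21, 17, 0]
    - [0, 0, 10]
    - [0, 0, 0]
  yaw: [0, 0, 0, 0, 0, 0, 0, 0]
  grip: [50, 50, 50, 50, 50, 50, 50, 50]

```text
time_s: 9.0
position: [0.589, 0.1753, 0.0915]
tool_rot: [179.9, 0.0, -45.0]
contact_force: [-0.3, 0.5, -0.3]
opening: 0.0499
grasp_force: 0.0
```

```bash
python3 -c "
from h import *
a=shot('scene')
c=shot('top')
im=np.hstack([cv2.resize(a['pixels'][250:290,165:225,::-1],None,fx=6,fy=6,interpolation=2),cv2.resize(c['pixels'][160:200,140:200,::-1],None,fx=6,fy=6,interpolation=2)])
cv2.imwrite('pics/green.png',im)
for i in range(3): go(.5925,.181,.04);camera('top')
"
```

```text
turn 0 slide [-1.  -5.1 52.3]
turn 0 slide [-0.8 -4.8 52.5]
turn 0 slide [-0.8 -4.7 52.6]
```

View pics/green.png

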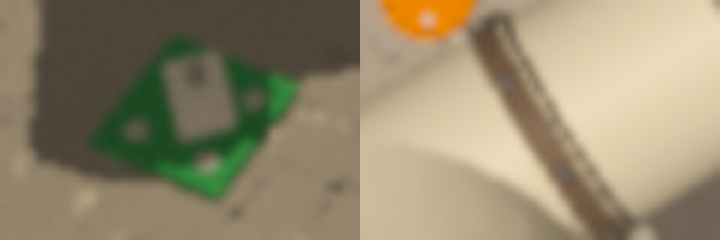

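The block stands flat in the green tray, about centred at (205,95) on a tray spanning (95–298, 37–197). Next is the tube.

Request:
move_arm:
  slide:
    - [-0.8, -4.7, 5]
    - [0, 0, 15]
    - [0, 0, 15]
    - [0, 0, 12]
    - [0, 0, 7]
    - [0, 0, 0]
    - [0, 0, 0]
  yaw: [0, 0, 0, 0, 0, 0, 0]
  grip: [50, 50, 50, 50, 50, 50, 50]

```text
time_s: 9.95
position: [0.5927, 0.1802, 0.0385]
tool_rot: [-180.0, -0.0, -44.9]
contact_force: [-0.3, 1.1, 0.2]
opening: 0.05
grasp_force: 0.0
```

```bash
python3 -c "
from h import *
s=get_state();print(s['contact_force'])
go(.5925,.181,.037)
"
```

```text
[-0.30915503  1.05863986  0.1984635 ]
turn 0 slide [-0.7 -0.4  1.5]
```

Request:
move_arm:
  slide:
    - [0, 0, 0]
    - [0, 0, 0]
    - [0, 0, 0]
    - [0, 0, 0]
    - [0, 0, 0]
    - [0, 0, -4]
    - [0, 0, -6]
    - [0, 0, 0]
  yaw: [0, 0, 0, 0, 0, 0, 0, 0]
  grip: [42, 36, 30, 26, 24, 24, 24, 24]
  squeeze: 25

```text
time_s: 10.75
position: [0.5926, 0.18, 0.049]
tool_rot: [-180.0, -0.0, -44.9]
contact_force: [0.5, 0.1, -0.3]
opening: 0.0286
grasp_force: 24.8
```

```bash
python3 -c "
from h import *
c=shot('scene'); crop(c,'sc4',185,150,80,80,7)
go(.4287,.2565,.08)
"
```

```text
turn 0 slide [-169.9   61.5  -31.4]
```

View pics/sc4.png

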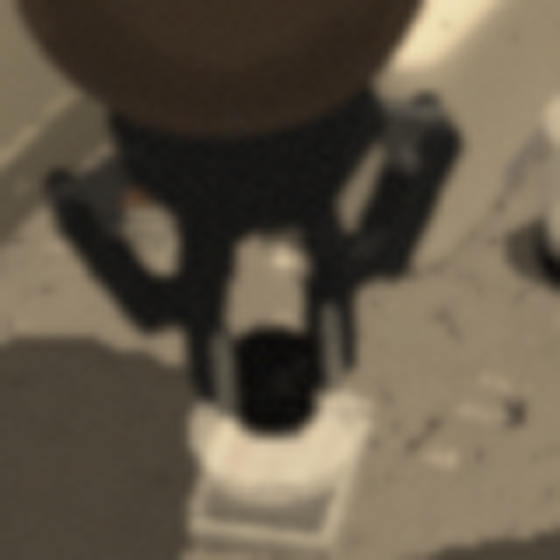

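The tube is held upright, with its bottom at (275,430) clear of the dish. I'll carry it to the orange seat.

Request:
move_arm:
  slide:
    - [0, 0, -20]
    - [-10, 4, -16]
    - [-25, 9, 0]
    - [-30, 11, 0]
    - [-30, 11, 0]
    - [-30, 11, 0]
    - [-30, 11, 0]
    - [-15, 4, 0]
  yaw: [0, 0, 0, 0, 0, 0, 0, 0]
  grip: [24, 24, 24, 24, 24, 24, 24, 24]

```text
time_s: 11.6
position: [0.4266, 0.2569, 0.0841]
tool_rot: [179.9, 0.0, -44.9]
contact_force: [0.8, -0.2, -1.1]
opening: 0.0288
grasp_force: 24.9
```

```bash
python3 -c "
from h import *
for i in range(4): go(.4287,.2565,.0115);camera('top')
"
```

```text
turn 0 slide [ 1.8 -1.2 72.6]
turn 0 slide [ 2.7 -1.3 72.7]
turn 0 slide [ 1.6 -0.4 72.9]
turn 0 slide [ 0.8  0.3 72.9]
```

Request:
move_arm:
  slide:
    - [1, 0, 20]
    - [0, 0, 20]
    - [0, 0, 15]
    - [0, 0, 10]
    - [0, 0, 4]
    - [0, 0, 0]
    - [0, 0, 0]
  yaw: [0, 0, 0, 0, 0, 0, 0]
  grip: [24, 24, 24, 24, 24, 24, 24]

```text
time_s: 12.5
position: [0.4302, 0.2565, 0.0158]
tool_rot: [-179.9, -0.0, -45.0]
contact_force: [-0.5, -0.3, -0.2]
opening: 0.0287
grasp_force: 24.9
```

Request:
move_arm:
  slide:
    - [0, 0, 2]
    - [0, 0, 1]
    - [0, 0, 0.5]
    - [0, 0, 0]
    - [0, 0, 0]
  yaw: [0, 0, 0, 0, 0]
  grip: [24, 24, 24, 24, 24]

```text
time_s: 13.0
position: [0.4298, 0.2565, 0.0125]
tool_rot: [-179.9, -0.0, -44.9]
contact_force: [-0.8, -0.7, 5.7]
opening: 0.0291
grasp_force: 25.4
```

Contact at 5.7 N, so it's seated. I'll release, then rise and turn toward the dish (ψ = -75.5).

Request:
move_arm:
  slide:
    - [0, 0, 0]
    - [0, 0, 0]
    - [0, 0, 0]
    - [0, 0, -5]
    - [0, 0, -15]
    - [0, 0, -40]
    - [0, 0, -40]
    - [0, 0, 0]
  yaw: [0, 0, 0, 0, 0, 7.5, 7.5, 7.5]
  grip: [30, 36, 42, 46, 46, 60, 70, 74]

```text
time_s: 13.8
position: [0.4325, 0.2589, 0.1175]
tool_rot: [-179.3, 0.2, -67.7]
contact_force: [0.1, 0.2, 0.1]
opening: 0.0741
grasp_force: 0.0
```

```bash
python3 -c "
from h import *
c=shot('top'); crop(c,'top5',180,150,80,100,6)
crop(shot('scene'),'sc5',190,180,110,100,6)
im=np.hstack([cv2.resize(cv2.imread('pics/'+n+'.png'),(0,0),fx=600/h,fy=600/h) if 0 else cv2.copyMakeBorder(cv2.imread('pics/'+n+'.png'),0,600-h,0,0,0) for n,h in(('top5',600),('sc5',600))])
print(im.shape); cv2.imwrite('pics/m5.png',im[:, :]) 
cv2.imwrite('pics/m5.png',cv2.resize(im,None,fx=.69,fy=.69,interpolation=3))
"
```

```text
(600, 1140, 3)
```

View pics/m5.png

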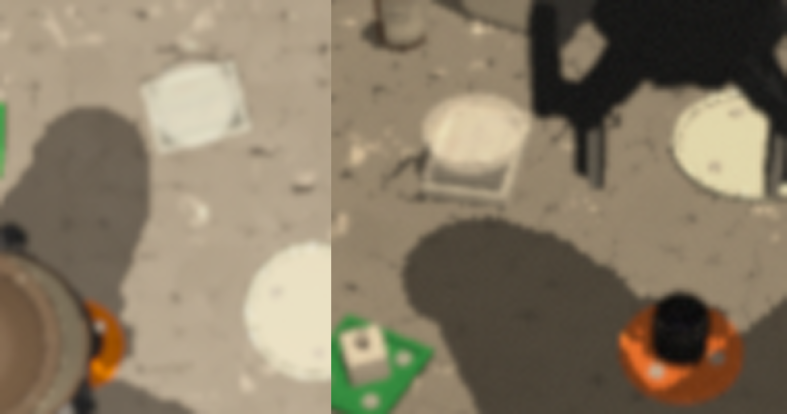

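The tube stands upright in the orange seat at (682,330). The dish lies on the box: in the scene half its rim spans x 422–530 and y 94–175; in the top half it is around (195,103).

```bash
python3 -c "
from h import *
s=shot('scene');c=shot('top')
S=lambda p:(np.array(p)-[331,0]+.5)/4.14-.5+[190,180]
q=world(s,S([(422,132),(530,132),(476,94),(476,132)]),.031);print(q.round(4))
# fit disc edge in top picture: dish rim vs model, contrast between inside/outside along candidate circle
# seat/tube centre check
print('tube top',world(s,S([(682,308)]),.030).round(4))
for ctr in ((.592,.181),(.593,.178)):
    t=np.linspace(0,2*np.pi,5)[:4]
    print(((pix(s,[(ctr[0]+.03*np.cos(a),ctr[1]+.03*np.sin(a),.032) for a in np.linspace(0,6.28,60)])-[190,180])*4.14+[331,0]).round(0).min(0),((pix(s,[(ctr[0]+.03*np.cos(a),ctr[1]+.03*np.sin(a),.032) for a in np.linspace(0,6.28,60)])-[190,180])*4.14+[331,0]).max(0))
go(.592,.18,.10,-75.5)
"
```

```text
[[0.6185 0.1935 0.031 ]
 [0.5615 0.1672 0.031 ]
 [0.6066 0.1507 0.031 ]
 [0.59   0.1803 0.031 ]]
tube top [[0.4298 0.2524 0.03  ]]
[419.  95.] [522.41157839 164.52712195]
[420.  92.] [523.29068154 160.69861835]
turn 8.2 slide [ 114.1 -138.7   11.4]
```

Request:
move_arm:
  slide:
    - [0, 0, 0]
    - [20, -23, 0]
    - [20, -23, 0]
    - [20, -23, 0]
    - [20, -23, 0]
    - [20, -23, 0]
    - [14, -21, 0]
    - [0, 0, 0]
  yaw: [8, 0, 0, 0, 0, 0, 0, 0]
  grip: [80, 80, 80, 80, 80, 80, 80, 80]

```text
time_s: 14.8
position: [0.5917, 0.1785, 0.1096]
tool_rot: [179.9, -0.1, -75.5]
contact_force: [-0.9, -0.3, -0.6]
opening: 0.0798
grasp_force: 0.0
```

```bash
python3 -c "
from h import *
for i in range(3): go(.590,.178,.022,-75.5);camera('top')
"
```

```text
turn 0.0 slide [ 0.1  1.8 87.6]
turn 0.0 slide [ 0.9  0.3 87.7]
turn 0.1 slide [ 1.5 -0.4 87.9]
```

Request:
move_arm:
  slide:
    - [1, 0, 25]
    - [0, 0, 25]
    - [0, 0, 20]
    - [0, 0, 12]
    - [0, 0, 6]
    - [0, 0, 3]
    - [0, 0, 0]
    - [0, 0, 0]
  yaw: [0, 0, 0, 0, 0, 0, 0, 0]
  grip: [80, 80, 80, 80, 80, 80, 80, 80]

```text
time_s: 15.75
position: [0.5907, 0.1795, 0.0217]
tool_rot: [-179.9, 0.0, -75.4]
contact_force: [0.1, -0.1, 0.0]
opening: 0.0802
grasp_force: 0.0
```

Request:
move_arm:
  slide:
    - [0, 0, 0]
    - [0, 0, 0]
    - [0, 0, 0]
    - [0, 0, 0]
    - [0, 0, 0]
    - [0, 0, 0]
  yaw: [0, 0, 0, 0, 0, 0]
  grip: [74, 68, 62, 58, 54, 50]
  squeeze: 20

```text
time_s: 16.35
position: [0.5905, 0.1792, 0.0213]
tool_rot: [-180.0, -0.0, -75.4]
contact_force: [0.8, 0.4, 2.9]
opening: 0.0526
grasp_force: 20.9
```

```bash
python3 -c "
from h import *
crop(shot('scene'),'sc6',190,160,70,75,8)
print(get_state()['position'])
"
```

```text
[0.59043717 0.17915045 0.02128933]
```

View pics/sc6.png

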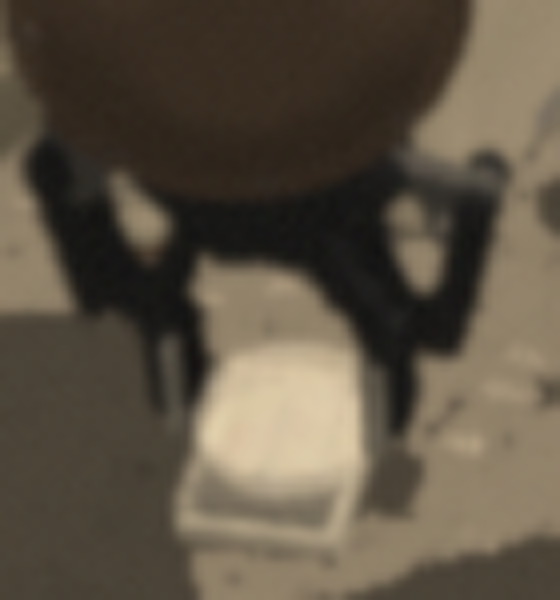

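The fingers close on the dish body at an opening of 52.6 mm, squarely over the box. The bite may be shallow, so I'll regrip 3 mm lower and then lift slightly.

Request:
move_arm:
  slide:
    - [0, 0, 0]
    - [0, 0, 2]
    - [0, 0, 1.5]
    - [0, 0, 0]
    - [0, 0, 0]
    - [0, 0, 0]
    - [0, 0, 0]
    - [0, 0, 0]
  yaw: [0, 0, 0, 0, 0, 0, 0, 0]
  grip: [60, 62, 62, 60, 56, 52, 50, 50]

```text
time_s: 17.2
position: [0.5903, 0.1792, 0.0174]
tool_rot: [-180.0, 0.0, -75.4]
contact_force: [-0.1, 0.8, 0.9]
opening: 0.0531
grasp_force: 21.1
```

Request:
move_arm:
  slide:
    - [0, 0, -1]
    - [0, 0, -3]
    - [0, 0, -5]
    - [0, 0, -10]
    - [0, 0, -15]
    - [0, 0, 0]
    - [0, 0, 0]
  yaw: [0, 0, 0, 0, 0, 0, 0]
  grip: [50, 50, 50, 50, 50, 50, 50]

```text
time_s: 17.9
position: [0.5903, 0.1793, 0.052]
tool_rot: [-179.9, 0.0, -75.5]
contact_force: [-0.3, -0.7, -1.0]
opening: 0.0532
grasp_force: 21.1
```

```bash
python3 -c "
from h import *
crop(shot('scene'),'sc7',190,150,70,75,8)
go(.4525,.094,.06,-75.5)
"
```

```text
turn 0.0 slide [ 47.9 154.3  -8.7]
```

View pics/sc7.png

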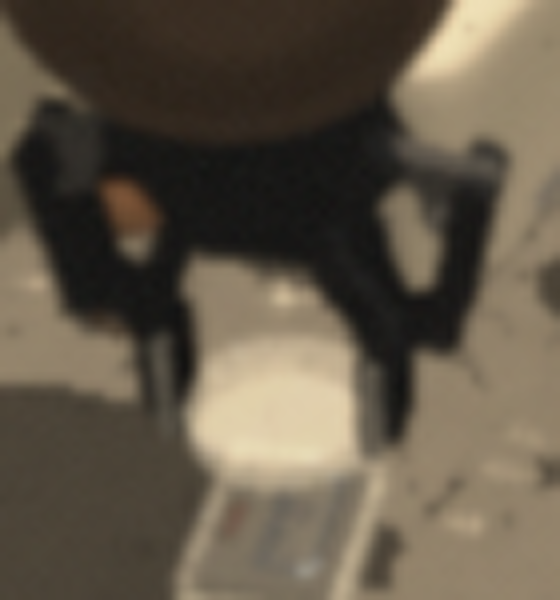

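The dish is lifted level, and the bare box below shows its top around (280,530). I'll carry it higher, over to the white stage.

Request:
move_arm:
  slide:
    - [0, 0, -25]
    - [0, 0, -25]
    - [8, 26, 0]
    - [8, 26, 0]
    - [8, 26, 0]
    - [8, 26, 0]
    - [8, 26, 0]
    - [8, 24, 0]
  yaw: [0, 0, 0, 0, 0, 0, 0, 0]
  grip: [50, 50, 50, 50, 50, 50, 50, 50]

```text
time_s: 18.75
position: [0.4515, 0.093, 0.1007]
tool_rot: [179.9, -0.0, -75.5]
contact_force: [-0.2, -0.3, 0.4]
opening: 0.0527
grasp_force: 21.3
```

```bash
python3 -c "
from h import *
for i in range(4): go(.4525,.094,.0025,-75.5);c=shot('top')
s=shot('scene')
# box outline seen from top
crop(s,'box_s',200,185,55,50,7); crop(c,'box_t',195,155,55,50,7)
im=np.hstack([cv2.imread('pics/box_s.png'),cv2.imread('pics/box_t.png')]); cv2.imwrite('pics/box.png',im); print(im.shape)
"
```

```text
turn 0.0 slide [-0.8 -1.2 98.2]
turn -0.1 slide [-2.  -5.9 97.7]
turn -0.0 slide [-1.4 -3.4 98. ]
turn 0.0 slide [-0.8 -1.  98.5]
(350, 770, 3)
```

Request:
move_arm:
  slide:
    - [-1, -1, 20]
    - [0, 0, 25]
    - [0, 0, 20]
    - [0, 0, 15]
    - [0, 0, 8]
    - [0, 0, 4]
    - [0, 0, 0]
    - [0, 0, 0]
  yaw: [0, 0, 0, 0, 0, 0, 0, 0]
  grip: [50, 50, 50, 50, 50, 50, 50, 50]

```text
time_s: 19.8
position: [0.4546, 0.0955, 0.0098]
tool_rot: [-179.9, 0.0, -75.4]
contact_force: [0.9, -0.6, -0.0]
opening: 0.0532
grasp_force: 21.3
```

Request:
move_arm:
  slide:
    - [0, 0, 2]
    - [0, 0, 1]
    - [0, 0, 1]
    - [0, 0, 0]
    - [0, 0, 0]
  yaw: [0, 0, 0, 0, 0]
  grip: [50, 50, 50, 50, 50]

```text
time_s: 20.3
position: [0.4539, 0.0952, 0.0054]
tool_rot: [-180.0, 0.0, -75.4]
contact_force: [0.3, -0.4, -0.6]
opening: 0.053
grasp_force: 21.3
```

Request:
move_arm:
  slide:
    - [0, 0, 1]
    - [0, 0, 1]
    - [0, 0, 1]
    - [0, 0, 0]
    - [0, 0, 0]
  yaw: [0, 0, 0, 0, 0]
  grip: [50, 50, 50, 50, 50]

```text
time_s: 20.8
position: [0.4539, 0.0951, 0.0026]
tool_rot: [180.0, -0.0, -75.4]
contact_force: [-1.3, -0.1, 5.5]
opening: 0.0531
grasp_force: 21.7
```

Contact where expected. I'll release and rise.

Request:
move_arm:
  slide:
    - [0, 0, 0]
    - [0, 0, 0]
    - [0, 0, -2]
    - [0, 0, -8]
    - [0, 0, -20]
    - [0, 0, -40]
    - [0, 0, -30]
    - [0, 0, 0]
  yaw: [0, 0, 0, 0, 0, 0, 0, 0]
  grip: [56, 60, 66, 70, 70, 72, 74, 74]

```text
time_s: 21.6
position: [0.4567, 0.0966, 0.107]
tool_rot: [-179.4, 0.1, -75.4]
contact_force: [1.1, 0.3, -0.2]
opening: 0.0741
grasp_force: 0.0
```

```bash
python3 -c "
from h import *
go(.591,.177,.1,-75.5)
s=shot('scene');c=shot('top')
a=[cv2.resize(i['pixels'][y:y+50,x:x+55,::-1],None,fx=7,fy=7,interpolation=2) for i,x,y in((s,200,185),(c,195,155))]
cv2.imwrite('pics/box.png',np.hstack(a))
d=cv2.resize(s['pixels'][190:240,255:345,::-1],(770,246),interpolation=cv2.INTER_CUBIC) 
d=cv2.resize(s['pixels'][195:227,260:360,::-1],(770,246),interpolation=cv2.INTER_CUBIC)
cv2.imwrite('pics/box.png',np.vstack([np.hstack(a),d]))
go(.591,.177,.1,-75.5)
"
```

```text
turn 0.1 slide [ -44.2 -150.1    7. ]
turn 0.0 slide [ -44.8 -153.     3.3]
```

View pics/box.png

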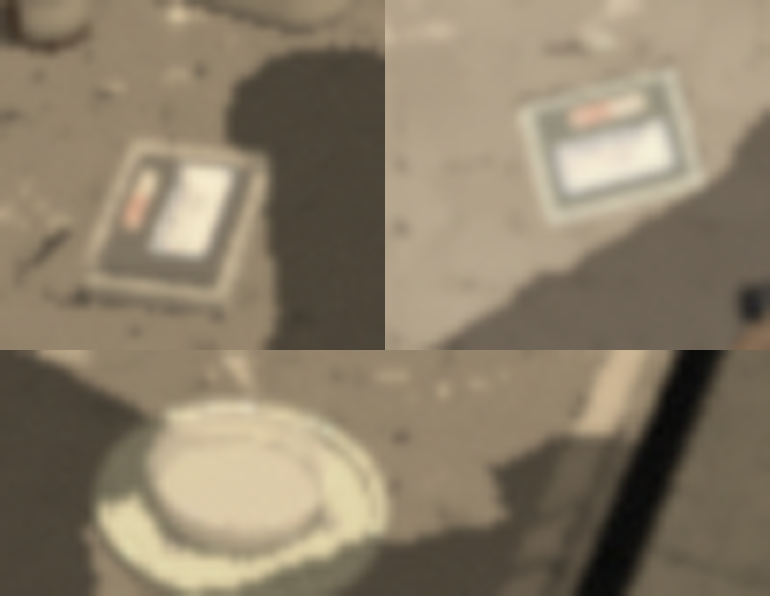

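The dish sits in the stage inside the lip. The box's top corners in the right-hand top crop are at (517,109), (679,67), (706,183) and (549,226), and the box is unobstructed.

```bash
python3 -c "
from h import *
c=shot('top'); s=shot('scene')
for cam,q in((c,(np.array([(517,109),(679,67),(706,183),(549,226)])-[385,0]+.5)/7-.5+[195,155]),(s,(np.array([(132,140),(268,156),(225,300),(88,280)])+.5)/7-.5+[200,185])):
    w=world(cam,q,.018); d=np.diff(np.r_[w,w[:1]],axis=0)[:,:2]
    print(w.mean(0).round(4),(np.linalg.norm(d,axis=1)*1000).round(1),np.degrees(np.arctan2(d[:,1],d[:,0])).round(1))
hsv=cv2.cvtColor(c['pixels'],cv2.COLOR_RGB2HSV)
go(.591,.177,.1,-75.5)
"
```

```text
[0.5921 0.1747 0.018 ] [68.3 49.  66.1 49.8] [ -75.4 -167.   105.4   15.5]
[0.5897 0.1803 0.018 ] [50.1 73.5 47.8 72.4] [-165.2  106.3   13.4  -71.8]
turn 0.0 slide [ -45.1 -154.     1.8]
```

Request:
move_arm:
  slide:
    - [-7, -25, 0]
    - [-7, -25, 0]
    - [-7, -25, 0]
    - [-7, -25, 0]
    - [-8, -25, 0]
    - [-8, -27, 0]
    - [0, 0, 0]
    - [0, 0, 0]
  yaw: [0, 0, 0, 0, 0, 0, 0, 0]
  grip: [74, 74, 74, 74, 74, 74, 74, 74]

```text
time_s: 22.6
position: [0.5891, 0.1756, 0.1002]
tool_rot: [179.8, -0.0, -75.5]
contact_force: [0.8, 0.6, 0.0]
opening: 0.0744
grasp_force: 0.0
```

```bash
python3 -c "
from h import *
for i in range(3): go(.5915,.1765,.005,-75.2);camera('top')
"
```

```text
turn -0.3 slide [-0.3 -2.6 95.2]
turn -0.3 slide [-0.5 -3.  95.6]
turn -0.3 slide [-0.5 -3.  96.1]
```

Request:
move_arm:
  slide:
    - [-0.5, -3, 25]
    - [0, 0, 25]
    - [0, 0, 20]
    - [0, 0, 13]
    - [0, 0, 7]
    - [0, 0, 3]
    - [0, 0, 0]
    - [0, 0, 0]
  yaw: [0, 0, 0, 0, 0, 0, 0, 0]
  grip: [74, 74, 74, 74, 74, 74, 74, 74]

```text
time_s: 23.55
position: [0.5933, 0.1775, 0.0103]
tool_rot: [-179.9, 0.0, -75.4]
contact_force: [-0.3, 0.5, 0.3]
opening: 0.0738
grasp_force: 0.0
```

Request:
move_arm:
  slide:
    - [0, 0, 2]
    - [0, 0, 1]
    - [0, 0, 0]
    - [0, 0, 0]
    - [0, 0, 0]
    - [0, 0, 0]
  yaw: [0, 0, 0, 0, 0, 0]
  grip: [66, 60, 54, 50, 46, 44]
  squeeze: 25

```text
time_s: 24.15
position: [0.593, 0.1773, 0.0066]
tool_rot: [-180.0, 0.0, -75.4]
contact_force: [0.6, -0.2, 1.8]
opening: 0.0494
grasp_force: 26.6
```

Request:
move_arm:
  slide:
    - [0, 0, -3]
    - [0, 0, -7]
    - [0, 0, -25]
    - [0, 0, -35]
    - [0, 0, -35]
    - [0, 0, -20]
    - [0, 0, 0]
  yaw: [0, 0, 0, 0, -5.5, -5.5, 0]
  grip: [44, 44, 44, 44, 44, 44, 44]

```text
time_s: 24.85
position: [0.5947, 0.1781, 0.1358]
tool_rot: [-179.5, -0.0, -64.4]
contact_force: [0.1, -0.2, -0.4]
opening: 0.049
grasp_force: 26.5
```

```bash
python3 -c "
from h import *
go(.4372,-.085,.13,-64.5);camera('top');go(.4372,-.085,.13,-64.5)
"
```

```text
turn 0.1 slide [169.6 255.5   5.8]
turn -0.0 slide [169.8 254.    3.3]
```

Request:
move_arm:
  slide:
    - [15, 22, 0]
    - [22, 33, 0]
    - [22, 33, 0]
    - [22, 33, 0]
    - [22, 33, 0]
    - [22, 33, 0]
    - [22, 33, 0]
    - [22, 33, 0]
  yaw: [0, 0, 0, 0, 0, 0, 0, 0]
  grip: [44, 44, 44, 44, 44, 44, 44, 44]

```text
time_s: 25.7
position: [0.4352, -0.0857, 0.1301]
tool_rot: [179.8, 0.1, -64.5]
contact_force: [1.0, -0.1, 0.2]
opening: 0.0492
grasp_force: 26.4
```

Request:
move_arm:
  slide:
    - [0, 0, 0]
    - [0, 0, 25]
    - [0, 0, 25]
    - [0, 0, 15]
    - [0, 0, 0]
    - [0, 0, 0]
    - [0, 0, 0]
  yaw: [0, 0, 0, 0, 0, 0, 0]
  grip: [44, 44, 44, 44, 44, 44, 44]

```text
time_s: 26.4
position: [0.438, -0.0842, 0.0669]
tool_rot: [-179.9, -0.0, -64.4]
contact_force: [0.3, -0.6, -0.1]
opening: 0.0491
grasp_force: 26.4
```

```bash
python3 -c "
from h import *
for i in range(3): go(.4372,-.085,.0096,-64.5);camera('top')
"
```

```text
turn 0.1 slide [ 0.4  1.1 57.3]
turn 0.1 slide [ 0.3  1.1 57.4]
turn 0.1 slide [ 0.3  1.1 57.5]
```

Request:
move_arm:
  slide:
    - [0, -1, 15]
    - [0, 0, 15]
    - [0, 0, 12]
    - [0, 0, 7]
    - [0, 0, 3]
    - [0, 0, 0]
    - [0, 0, 0]
  yaw: [0, 0, 0, 0, 0, 0, 0]
  grip: [44, 44, 44, 44, 44, 44, 44]

```text
time_s: 27.25
position: [0.4388, -0.0839, 0.0148]
tool_rot: [-179.9, -0.0, -64.4]
contact_force: [0.5, 1.0, -0.2]
opening: 0.0494
grasp_force: 26.5
```

Request:
move_arm:
  slide:
    - [0, 0, 2]
    - [0, 0, 1]
    - [0, 0, 1]
    - [0, 0, 0.5]
    - [0, 0, 0]
    - [0, 0, 0]
  yaw: [0, 0, 0, 0, 0, 0]
  grip: [44, 44, 44, 44, 44, 44]

```text
time_s: 27.85
position: [0.4383, -0.084, 0.0098]
tool_rot: [180.0, 0.0, -64.4]
contact_force: [-0.5, 0.3, -0.5]
opening: 0.0494
grasp_force: 26.5
```

Request:
move_arm:
  slide:
    - [0, 0, 0.7]
    - [0, 0, 0.7]
    - [0, 0, 0]
    - [0, 0, 0]
  yaw: [0, 0, 0, 0]
  grip: [44, 44, 44, 44]

```text
time_s: 28.25
position: [0.4384, -0.084, 0.0095]
tool_rot: [-180.0, -0.0, -64.4]
contact_force: [-2.5, 1.8, 10.7]
opening: 0.0495
grasp_force: 27.6
```

The box is seated. I'll release and rise.

Request:
move_arm:
  slide:
    - [0, 0, 0]
    - [0, 0, 0]
    - [0, 0, 0]
    - [0, 0, -4]
    - [0, 0, -10]
    - [0, 0, -30]
    - [0, 0, -40]
    - [0, 0, -40]
  yaw: [0, 0, 0, 0, 0, 0, 0, 0]
  grip: [52, 56, 60, 62, 64, 66, 68, 68]

```text
time_s: 29.05
position: [0.4378, -0.0841, 0.1343]
tool_rot: [180.0, 0.0, -64.4]
contact_force: [1.0, 0.0, -0.9]
opening: 0.0681
grasp_force: 0.0
```

Request:
move_arm:
  slide:
    - [-25, -25, -15]
    - [-30, -30, 0]
    - [-30, -30, 0]
    - [-30, -30, 0]
    - [-25, -25, 0]
    - [0, 0, 0]
    - [0, 0, 0]
    - [0, 0, 0]
  yaw: [0, 0, 0, 0, 0, 0, 0, 0]
  grip: [68, 68, 68, 68, 68, 68, 68, 68]

```text
time_s: 29.85
position: [0.5036, 0.102, 0.1476]
tool_rot: [180.0, 0.0, -64.5]
contact_force: [-0.1, 0.4, 0.4]
opening: 0.0682
grasp_force: 0.0
```

```bash
python3 -c "
from h import *
s=shot('scene');c=shot('top')
g=lambda i,x,y,w,h:cv2.resize(i['pixels'][y:y+h,x:x+w,::-1],(400,300),interpolation=2)
cv2.imwrite('pics/fin.png',np.vstack([np.hstack([g(s,180,210,120,90),g(s,260,150,80,60)]),np.hstack([g(c,150,165,120,90),g(c,270,180,80,60)])]))
print(get_state())
"
```

```text
{'time_s': 29.95, 'joints': array([ 2.95239284e+01,  1.59384246e+01, -2.18453476e+01, -2.58200352e-03,
       -5.22250227e+01, -4.04206378e+00]), 'joint_velocities': array([-0.22392896,  0.00796312,  0.0565552 ,  0.07145167,  0.11065624,
        0.02932036]), 'joint_efforts': array([ 1.96013600e-01, -3.07913876e+01,  1.60678715e+01,  3.55893999e+00,
        1.19373635e-03,  1.17609081e-03]), 'position': array([0.50375328, 0.10165337, 0.14764828]), 'tool_rot': array([ 1.79991083e+02,  1.41560986e-03, -6.45197173e+01]), 'contact_force': array([-0.44070286,  0.18521993, -0.68918278]), 'ft_torque': array([-0.03226318, -0.05447627,  0.03345006]), 'grasp_force': 0.0, 'opening': 0.0680166997290068}
```

View pics/fin.png

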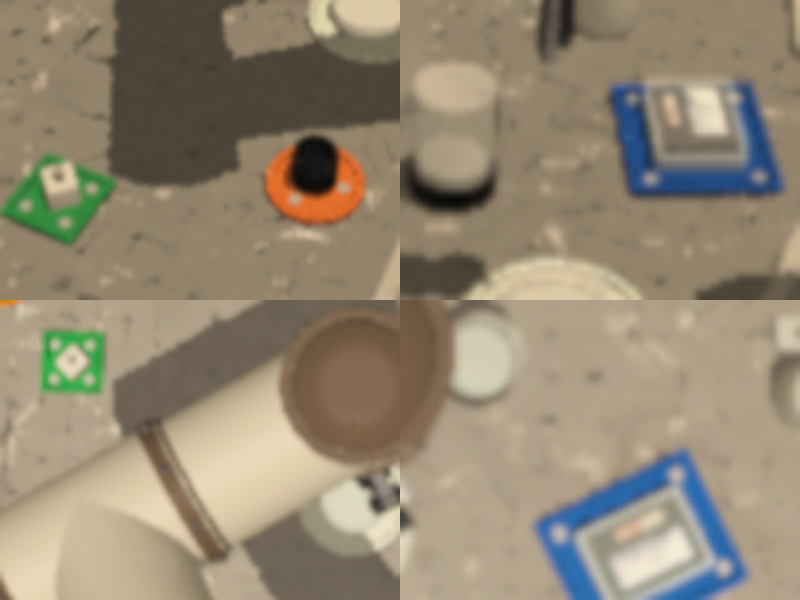

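The picture shows the block centred in the green tray at (72,360), the tube in the orange seat at (316,170), and the dish on the stage at the top centre. The box is square and inside the blue tray at (645,535), and the jar is undisturbed. The gripper is open and clear, so I'll hand in.

```bash
python3 -c "
from bench import sign_off
print(sign_off())"
```

```text
the job is handed in; nothing more can be done
None
```

I took the pile apart in order and handed the job in at about 30 s of the 106 s. The last pictures show all four pieces upright and inside the lips of their places and the jar undisturbed; they did not show the dropper bottle clearly, though the arm stayed clear of it, and the sign-off returned no verdict.

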